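Clear the drying rack, unhook the swinging tile basket and hang it beside the first

ROBOT

A 6-joint arm with a two-finger parallel gripper is mounted at the origin on a cart in front of the work surface, level with it; the furniture and walls round the work are solid. World frame = base frame: x ahead of the robot, y to its left, z up, the work surface at z = 0. Lengths are in m, angles in degrees, forces in N, time in s.
With the tool pointing down it reaches from about 0.25 to 0.725 m from the base axis. Payload 9.7 kg.
Tool frame: the origin (TCP) lies at the very end of the fingers, on their centre line; the grasp point (between the pads) lies 19 mm behind it; x points along the fingers, y is the direction in which the jaws open and shut, and the axes are right-handed (so a half turn about x gives the same grasp; the last joint's range is limited). The gripper opens to 85 mm and grips with 20 to 120 N. Pads are 22 mm wide; open, the fingers measure 114 mm over their backs; the gripper's body (76 mm by 85 mm) begins 54 mm behind the grasp point. The pads swing forward as they close: fully open they stand 13 mm farther back than shut.
Start: joints at [72.021, 4.979, 10.078, 95.1, 0, 90], TCP at [0.17, 0.523, 0.231] pointing down, gripper open.
Joint ranges: [-179.16, 179.16], [-48.56, 103.87], [-65.8, 70.77], [-126.05, 130.52], [-82.76, 87.17], [-180, 180]. Speed limits (degrees/s): [127.2, 127.2, 147.25, 180, 180, 180].

INTERFACE

Orientations are given as [roll, pitch, yaw] about the fixed x, y, z axes, in that order (R = Rz(yaw) Ry(pitch) Rx(roll)).
In Python, from workcell import get_obs, cams, bot gives the robot as it stands.
- The arm moves only by the tool apply_moves, never from a script. Its argument "rows" is a list that holds one entry, the list of rows, each a list of 7 numbers: the shift along the tool's x, y, z in mm, then the turn, a rotation vector about the tool's x, y, z in rad, then the opening, from 0 (shut) to 1 (fully open). A call has 1 to 20 rows; each row is the pose to reach, as a shift and turn from the pose measured when the call began, along the tool's axes at that moment; what a row does not reach only later rows make up. A row lasts 1/10 s, in which the tool goes at most 50 mm and 8.59 degrees, less where a joint would pass 70% of its speed; a pose out of reach is approached as far as the arm can. A call with a gripper value outside its range is refused whole. The fingers move at their own pace and stop on an object; "newtons" is the grip in N (left out, the last holds). Time passes only in rows, so rows that repeat a pose let the fingers close. It gives the time, the measured TCP pose, the force and the opening at its end, in the units of the state.
- get_obs(): the state, without advancing time (a new reading comes with each control period).
- cams.camera(name): name is "scene" or "top" or "wrist"; returns a dict with "pixels" (400x640x3 uint8, red, green, blue), "range_z" (400x640 float32, m along the optical axis (not along the pixel's ray), 0 where there is no reading), "fx", "fy", "cx", "cy" (pixels), "eye" and "attitude" of the camera in the world. Camera axes: x right, y up, looking along -z (the intrinsics and any distortion apply to the point x, -y, -z); pixel columns grow to the right and rows downward; lengths in m; the calibration is good to about 2 mm. A picture is of the moment at which its call begins.
- bot.job_done(): hands the job in, once; it reports no verdict.
Trained networks look in a picture, given as the dict that the camera call returned (one of the last four; its "shot" number tells which), for a name from the list of things; names that differ only in an ending like _2 or _b are one class to them, and where a whole thing is asked for, a point or a joint stands for the part that bears it (a point fixed in the world has none). Each returns a list of dicts, best first, with "confidence" (0 to 1); they miss things now and then, are a little off and sometimes report something else, mostly with a low value. They report only what shows in the picture. A call takes as long as a camera call. They do not tell look-alikes from the thing itself.
- cams.find_in(label, picture): "at" ([x, y, z] in m, in world coordinates, good to about 4 mm: the middle of the surface that is visible of it).
The state is a dict: "time": time; "q": joint angles; "qd": joint speeds; "joint_efforts": joint torques, N m; "ee_pos": TCP position; "tcp_rot": TCP orientation; "wrist_force": force on the tool from outside, world axes, zero at the start; "torque": the same for the moment, N m; "opening": finger opening in m.
Only numpy, scipy, OpenCV 4.12 (cv2) and the standard library are available. Lean on these libraries where they do the work, as an engineer would, in place of code of your own. Each camera call takes 0.05 s, during which the arm holds its last target.

TASK

First take the glaze brush that lies across the free place of the drying rack and lay it on the open table, away from the rack. Then lift the loaded tile basket out of the hooked stand, easing its pins out from under the hoods without letting it swing, catch or spill its tile, and hang it gently by both pins in the free place, at rest. Leave the first basket hanging in its place with its tile and the things round about where they stand.

Things in the scene. Friction and masses are not known exactly. Their poses are not given: they have to be found in the camera images.
- tile_basket: Basket to move, loose, 0.3 to 0.45 kg with its tile; starts hanging in hook_stand. Plain metal trough, open on top, 68 (x) x 92 (y) x 66 mm. Origin midway between its two pins on the pin axis (along y); the trough reaches 60 mm below and 6 mm above it; z up. Weight lies below the pins, about which it swings freely. A fixed bail spans the trough. Same either way round.
- tile_basket_grip (a point): Centre of tile_basket's grip bar, 57 mm above the pin axis: flat-sided wooden bar along y, 12 mm wide (x), 16 mm high, 92 mm long, with open space above, below and at both sides, held by a metal strap at each end.
- hook_stand: Fixed steel stand with two upright C-shaped hook plates, 8 mm thick, centred at y = +62 and -62 mm, 167 mm high, open toward the stand's own -x (roughly toward the robot). Pose varies. Origin on the table under the pins' resting place, z up. Base plate 100 x 170 x 8 mm.
- drying_rack: Fixed open steel rack, pose varies. Origin on the table under its middle, z up. Two rails along x, 220 mm long, 8 mm thick, at y = +62 and -62 mm, with places at x = -55 and +55 mm for a basket to hang by its pins, pin axis along the rack's y. At each place both rails have a V notch, 11 mm wide at its foot, 30 mm at its top, 12 mm above the hung pin axis.
- place_near (a point): Where the origin of a basket hung at the rack's x = -55 mm comes to lie, 120 mm above the table. One of the two places is occupied by first_basket, the other is free; which is which varies.
- place_far (a point): The same for the place at the rack's x = +55 mm.
- first_basket: The other basket, same shape and size as tile_basket, loose; already hangs in one of the two places of drying_rack and stays there. Origin and axes as for tile_basket.
- tile_a: Flat test tile 65 x 45 x 9 mm, loose, 0.06 kg, lying in tile_basket. Origin at the middle of its underside.
- tile_b: Flat test tile 65 x 45 x 9 mm, loose, lying in first_basket. Origin at the middle of its underside.
- slip_bowl: Small bowl 102 mm across, 44 mm high, fixed on the table under the free place of the rack and under the brush, to catch drips. Origin at the middle of its underside.
- spray_bottle: Blue spray bottle, 86 x 102 x 222 mm high, loose, standing between stand and rack; its place varies. Origin at the middle of its underside.
- fluted_pot: Small white fluted pot, 57 mm across, 44 mm high, loose, near the table's front edge, a little right of the middle. Origin at the middle of its underside.
- basket_pin (a point): Point on tile_basket's +y pin where the hook or rail bears, 62 mm from the origin. Each pin is 10 mm in diameter and ends 74 mm from the middle; a collar 18 mm in diameter reaches out to 50 mm.
- hook_cups (a point): Middle of the resting pin axis, 130 mm above hook_stand's origin. Each pin lies between a column (face at x = +7 mm) and a front lip (x = -7 to -13 mm, as high as the resting pin's top), under a hood (x = -9 to +7 mm) 24 mm above the pin's top. To come out, pins rise over 10 but under 24 mm, move 18 mm or more to the stand's -x, then go up.
- glaze_brush: Brush with a wooden handle, 193 mm long along its y (bristles toward -y), 12 mm thick, loose, 0.05 kg; starts lying across both rails in the notches of the free place, along the rack's y, its underside about 116 mm above the table. Origin at the middle of its underside. The handle acts as a square bar and does not roll.
- brush_mid (a point): Point on the brush's handle midway between the rails, 6 mm above its underside and 21 mm from its origin toward the handle's end (+y): a good place to grip it across.
Mind the look-alikes: they are no part of the job. What is shaped like the tile_b but pink or purple is not meant.

How it is judged:
By the outcome, as a careful person would: the job done as asked, in the order asked, and still so for the second after the job is handed in, with the robot touching nothing.
It also fails if it takes over 69 s, if anything falls off the work surface, if the arm or the gripper's body presses on something with over 40 N, if the wrist force passes 120 N, or if a joint passes its speed limit or range.

## Working session

There is one attempt and no reset: what is moved stays moved. The work goes in short steps, Python scripts to look and compute and a tool call to move; the robot and the scene stay as the last step left them, time stands still between calls to the robot, and variables do not carry over. Pictures are saved under pics/ and viewed, and the job is handed in when it is done.

Besides the shell and the picture viewer there is one more tool, called after "Request:" as name(argument=value, ...), one argument or row to a line, values as JSON. apply_moves: Moves the arm, as the interface text tells. Its arguments: {"type":"object","properties":{"rows":{"type":"array"},"newtons":{"type":"number"}},"required":["rows"]}

```bash
ls -la; mkdir -p pics; cat > h.py <<'E'
from workcell import get_obs, cams, bot
import numpy as np, cv2
def save(p,name,scale=1):
    cv2.imwrite('pics/'+name,cv2.cvtColor(p['pixels'],cv2.COLOR_RGB2BGR))
E
python3 - <<'E'
from h import *
o=get_obs();print(o)
for n in ['scene','top','wrist']:
    p=cams.camera(n); save(p,n+'0.png')
    print(n,{k:v for k,v in p.items() if k not in('pixels','range_z')})
    np.savez('pics/'+n+'0.npz',**{k:v for k,v in p.items() if k!='shot'})
    for l in ['tile_basket','hook_stand','drying_rack','first_basket','glaze_brush','spray_bottle','slip_bowl','tile_basket_grip','brush_mid']:
        try: print(l,[(np.round(d['at'],3).tolist(),round(d['confidence'],2)) for d in cams.find_in(l,p)][:3])
        except Exception as e: print(l,e)
print(get_obs()['time'])
E
```

```text
total 12
drwxr-xr-x  3 agent agent 4096 Dec  7 08:12 .
drwxr-xr-x 23 root  root  4096 Dec  7 08:12 ..
drwxr-xr-x  2 agent agent 4096 Dec  7 08:12 pics
{'time': 0.0, 'q': array([7.20219378e+01, 5.01040595e+00, 1.00344888e+01, 9.51000114e+01,
       1.40862058e-03, 9.00009859e+01]), 'qd': array([ 0.00663488, -0.02296545,  0.03701563,  0.04006213, -0.02740537,
        0.04842615]), 'joint_efforts': array([ 2.28098128e-03, -5.20383632e+01,  4.64805794e+01,  1.61315646e-02,
        1.27557751e-04,  1.67507693e-05]), 'ee_pos': array([0.16968033, 0.52292623, 0.23059005]), 'tcp_rot': array([ -91.06183856,   89.92405839, -109.04088759]), 'wrist_force': array([-0.4243545 , -0.31062193,  0.81056036]), 'torque': array([ 0.04570967, -0.01055481, -0.00610742]), 'opening': 0.08571096726156849}
scene {'fx': 409.13615861131007, 'fy': 409.13615861131007, 'cx': 315.16375504260816, 'cy': 196.6246134690977, 'eye': array([-0.09109084, -0.61013121,  0.57598672]), 'attitude': array([ 63.19670495,   1.01764432, -46.49500739]), 'shot': 1}
tile_basket [([0.518, 0.222, 0.12], 0.8)]
hook_stand [([0.545, 0.208, 0
[... 804 characters left out ...]

drying_rack [([0.548, -0.278, 0.107], 0.63)]
first_basket [([0.5, -0.249, 0.123], 0.96)]
glaze_brush [([0.605, -0.272, 0.123], 0.6)]
spray_bottle [([0.62, -0.021, 0.144], 0.66)]
slip_bowl [([0.602, -0.261, 0.03], 0.59)]
tile_basket_grip []
brush_mid [([0.604, -0.276, 0.122], 0.75), ([0.534, 0.238, 0.134], 0.18)]
wrist {'fx': 347.94653205460554, 'fy': 347.94653205460554, 'cx': 319.2600969577689, 'cy': 197.93763777047656, 'eye': array([0.10303003, 0.54457675, 0.37346172]), 'attitude': array([-1.58858862e+01, -1.22140457e-02,  7.20600419e+01]), 'shot': 3}
tile_basket []
hook_stand []
drying_rack []
first_basket []
glaze_brush []
spray_bottle []
slip_bowl []
tile_basket_grip []
brush_mid []
1.5
```

View pics/scene0.png

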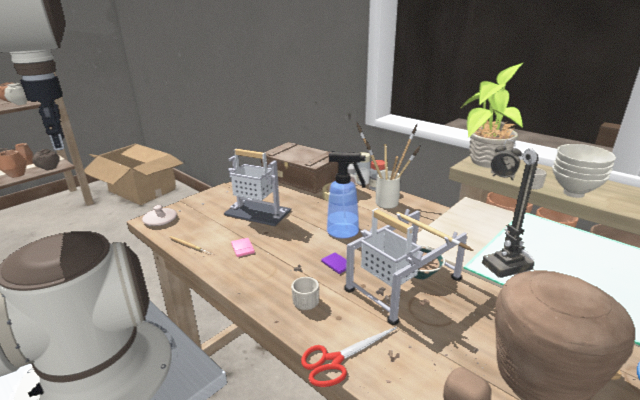

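View pics/top0.png

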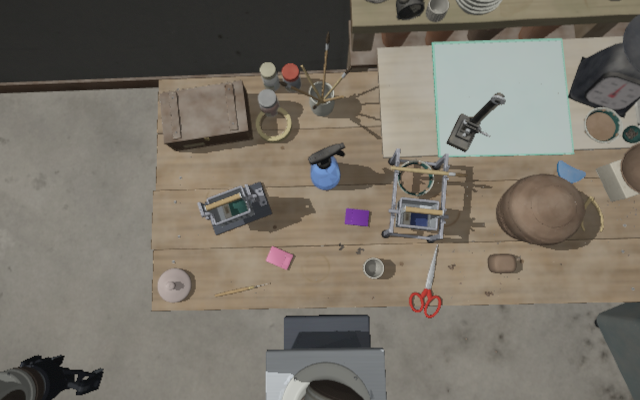

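View pics/wrist0.png

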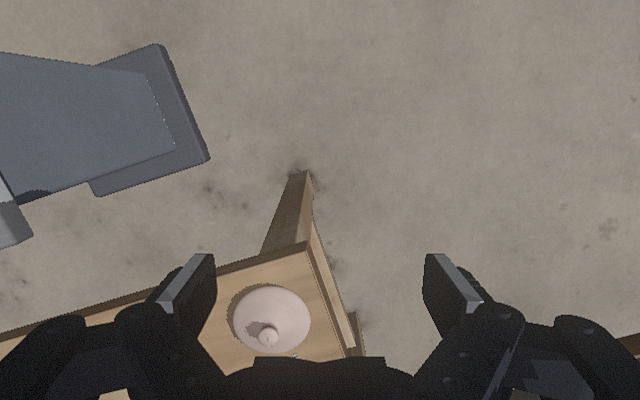

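```bash
cat >> h.py <<'E'
from scipy.spatial.transform import Rotation as R
def cloud(p):
    z=p['range_z']; h,w=z.shape
    v,u=np.mgrid[0:h,0:w]
    x=(u-p['cx'])/p['fx']*z; y=-(v-p['cy'])/p['fy']*z
    c=np.stack([x,y,-z],-1)
    M=R.from_euler('xyz',p['attitude'],degrees=True).as_matrix()
    W=c@M.T+p['eye']; W[z==0]=np.nan
    return W
def proj(p,pts):
    M=R.from_euler('xyz',p['attitude'],degrees=True).as_matrix()
    c=(np.atleast_2d(pts)-p['eye'])@M
    return np.stack([p['cx']+p['fx']*c[:,0]/-c[:,2],p['cy']-p['fy']*c[:,1]/-c[:,2]],-1)
def crop(p,name,box,s):
    u0,v0,u1,v1=box
    im=cv2.cvtColor(p['pixels'][v0:v1,u0:u1],cv2.COLOR_RGB2BGR)
    cv2.imwrite('pics/'+name,cv2.resize(im,None,fx=s,fy=s,interpolation=cv2.INTER_CUBIC))
def load(n): return dict(np.load('pics/'+n+'.npz'))
E
python3 - <<'E'
from h import *
t=load('top0'); s=load('scene0')
crop(t,'t_rack.png',(375,140,465,250),5); crop(t,'t_stand.png',(190,170,280,240),7)
crop(s,'s_rack.png',(335,195,475,325),5); crop(s,'s_stand.png',(215,140,300,230),6)
for n,p in(('top',t),('scene',s)):
    W=cloud(p)
    print(n,'table',np.nanmedian(W[...,2][(abs(W[...,0]-.4)<.03)&(abs(W[...,1]-.05)<.1)]))
    # bar of tile basket
    for nm,c in(('tile',(.53,.235)),('first',(.495,-.25))):
        m=(abs(W[...,0]-c[0])<.07)&(abs(W[...,1]-c[1])<.08)
        zz=W[...,2][m]; print(nm,np.histogram(zz[~np.isnan(zz)],bins=np.arange(-.01,.25,.01)))
E
```

```text
top table 0.0008125224535251441
tile (array([416, 760, 173,   5,   4,   7,   3,   9, 208, 280,  70,  86,  72,
        76, 350,  30,  22, 110,   7,  44, 188,   0,   0,   0,   0]), array([-0.01,  0.  ,  0.01,  0.02,  0.03,  0.04,  0.05,  0.06,  0.07,
        0.08,  0.09,  0.1 ,  0.11,  0.12,  0.13,  0.14,  0.15,  0.16,
        0.17,  0.18,  0.19,  0.2 ,  0.21,  0.22,  0.23,  0.24]))
first (array([567, 641,  21, 111,  17,  40,  23, 243, 307,  68,  71, 109, 310,
       370,  60,   4,   8,   6,  25, 203,   0,   0,   0,   0,   0]), array([-0.01,  0.  ,  0.01,  0.02,  0.03,  0.04,  0.05,  0.06,  0.07,
        0.08,  0.09,  0.1 ,  0.11,  0.12,  0.13,  0.14,  0.15,  0.16,
        0.17,  0.18,  0.19,  0.2 ,  0.21,  0.22,  0.23,  0.24]))
scene table 0.002162378357447592
tile (array([ 20, 798, 436,  37,  98,  50,  19,  18, 126, 156, 146, 158, 209,
       244, 329,  77,  48,  87,  29,  89, 118,   0,   0,   0,   0]), array([-0.01,  0.  ,  0.01,  0.02,  0.03,  0.04,  0.05,  0.06,  0.07,
        0.08,  0.09,  0.1 ,  0.11,  0.12,  0.13,  0.14,  0.15,  0.16,
        0.17,  0.18,  0.19,  0.2 ,  0.21,  0.22,  0.23,  0.24]))
first (array([ 210, 2325,  122,  241,   66,   76,   64,  235,  295,  289,  327,
        553,  742,  641,  105,   48,   44,   48,  155,  253,    0,    0,
          0,    0,    0]), array([-0.01,  0.  ,  0.01,  0.02,  0.03,  0.04,  0.05,  0.06,  0.07,
        0.08,  0.09,  0.1 ,  0.11,  0.12,  0.13,  0.14,  0.15,  0.16,
        0.17,  0.18,  0.19,  0.2 ,  0.21,  0.22,  0.23,  0.24]))
```

View pics/t_rack.png

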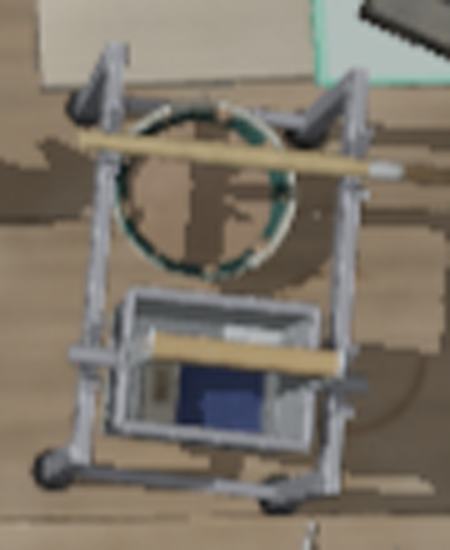

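View pics/t_stand.png

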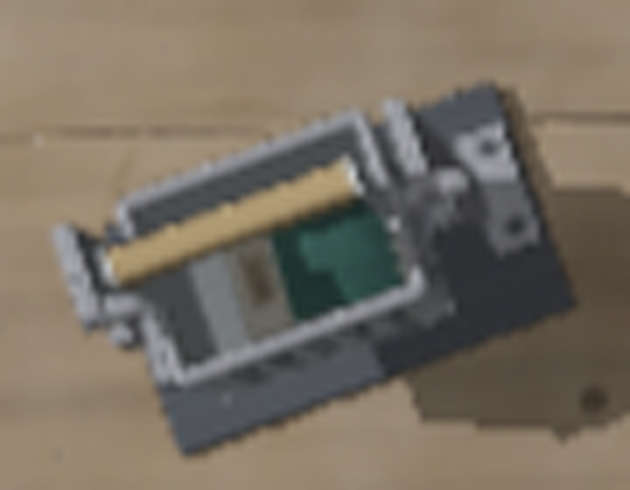

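View pics/s_rack.png

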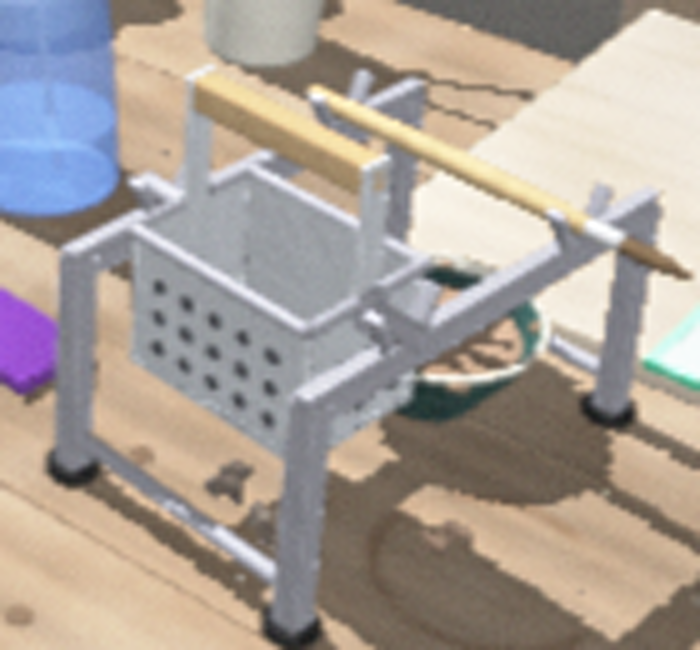

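View pics/s_stand.png

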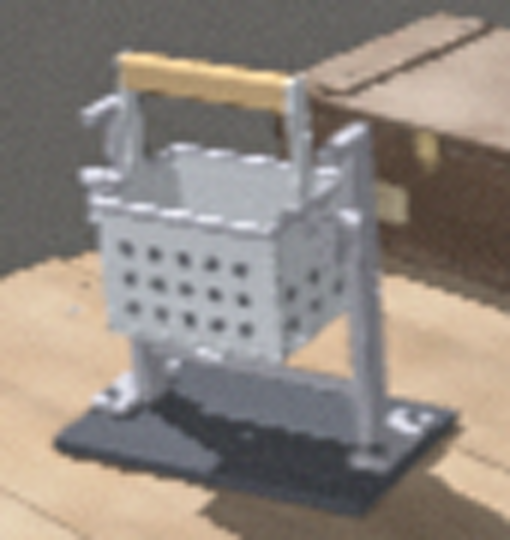

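```bash
python3 - <<'E'
from h import *
def fit(P):
    c=np.median(P,0); 
    for _ in range(4):
        d=P-c; u,s,v=np.linalg.svd(d,full_matrices=False); ax=v[0]
        r=d-np.outer(d@ax,ax); k=np.linalg.norm(r,axis=1)<.012; P=P[k]
        t=(P-c)@ax; 
        c=P.mean(0)+0
    t=(P-c)@ax
    mid=c+ax*(t.max()+t.min())/2
    return mid,ax,t.max()-t.min(),len(P)
for n in('top0','scene0'):
    p=load(n); W=cloud(p); x,y,z=W[...,0],W[...,1],W[...,2]
    px=p['pixels'].astype(float); wood=(px[...,0]-px[...,2])>35
    for nm,c,zr in(('tilebar',(.53,.235),(.175,.21)),('firstbar',(.495,-.25),(.165,.2)),('brush',(.605,-.275),(.113,.14))):
        m=(abs(x-c[0])<.07)&(abs(y-c[1])<.12)&(z>zr[0])&(z<zr[1])&wood
        P=W[m]; mid,ax,L,k=fit(P)
        print(n,nm,np.round(mid,4),np.round(ax,3),'yaw',round(np.degrees(np.arctan2(ax[1],ax[0])),2),round(L,4),k,'med',np.round(np.median(P,0),4),'zmax',np.percentile(P[:,2],95))
E
```

```text
top0 tilebar [0.5286 0.2281 0.1933] [-0.334  0.943  0.005] yaw 109.51 0.0839 180 med [0.529  0.2273 0.1936] zmax 0.19668924995257803
top0 firstbar [ 0.4953 -0.2465  0.1841] [-0.136 -0.991  0.015] yaw -97.84 0.0828 167 med [ 0.4954 -0.2476  0.1846] zmax 0.18744281227086199
top0 brush [ 0.6039 -0.2748  0.1251] [-0.141 -0.99   0.   ] yaw -98.1 0.1815 242 med [ 0.6052 -0.2628  0.1251] zmax 0.1291654898487043
scene0 tilebar [0.5254 0.2306 0.1912] [ 0.344 -0.939  0.004] yaw -69.89 0.0871 173 med [0.5257 0.2302 0.1916] zmax 0.1975740561794147
scene0 firstbar [ 0.4931 -0.245   0.1816] [-0.131 -0.991  0.001] yaw -97.55 0.0881 334 med [ 0.4927 -0.2463  0.1828] zmax 0.18692860547563367
scene0 brush [ 0.6015 -0.277   0.1248] [-0.134 -0.991 -0.002] yaw -97.69 0.1933 320 med [ 0.6022 -0.2715  0.1254] zmax 0.12815213219419694
```

```bash
python3 - <<'E'
from h import *
t=load('top0'); W=cloud(t)
px=t['pixels']
# ortho render of table 
xs=np.arange(.25,.62,.002); ys=np.arange(.35,-.35,-.002)
g=np.zeros((len(xs),len(ys),3),np.float32)
X,Y=np.meshgrid(xs[::-1],ys,indexing='ij')
uv=proj(t,np.stack([X.ravel(),Y.ravel(),0*X.ravel()],-1)).astype(np.float32)
im=cv2.remap(px,uv[:,0].reshape(X.shape),uv[:,1].reshape(X.shape),cv2.INTER_LINEAR)
im=cv2.resize(im,None,fx=2,fy=2)[:,:,::-1].copy()
for k in np.arange(-.3,.31,.1):
    c=int((.35-k)*1000); cv2.line(im,(c,0),(c,370),(0,0,255) if abs(k)<1e-6 else (255,255,255),1)
for k in (.3,.4,.5,.6):
    r=int((xs[-1]-k)*1000); cv2.line(im,(0,r),(700,r),(255,255,255),1)
cv2.imwrite('pics/ortho.png',im)
o=get_obs(); print(R.from_euler('xyz',o['tcp_rot'],degrees=True).as_matrix().round(3))
E
```

```text
[[-0.     0.309  0.951]
 [ 0.     0.951 -0.309]
 [-1.     0.    -0.   ]]
```

View pics/ortho.png

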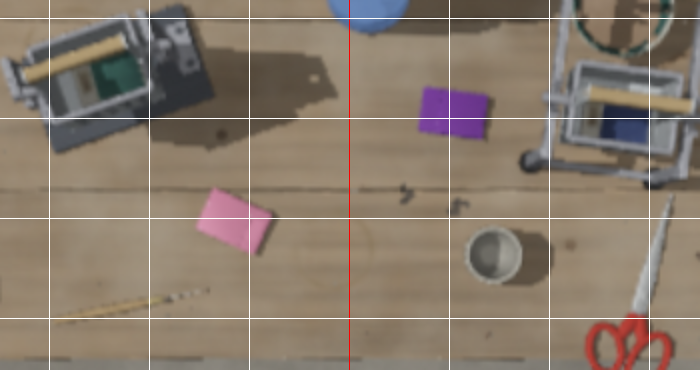

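```bash
cat >> h.py <<'E'
def rel(pos,yyaw,o=None):
    """tool-frame shift (mm) & rotvec to reach TCP pos, tool down, tool y at yaw"""
    o=o or get_obs()
    A=R.from_euler('xyz',o['tcp_rot'],degrees=True)
    a=np.radians(yyaw); y=np.array([np.cos(a),np.sin(a),0]); x=np.array([0,0,-1.]); z=np.cross(x,y)
    B=R.from_matrix(np.stack([x,y,z],1))
    d=A.inv().apply(np.array(pos)-o['ee_pos'])*1000
    rv=(A.inv()*B).as_rotvec()
    return np.round(d,1).tolist(),np.round(rv,4).tolist()
def st():
    o=get_obs();A=R.from_euler('xyz',o['tcp_rot'],degrees=True).as_matrix()
    print('t',round(o['time'],2),'pos',o['ee_pos'].round(4),'yyaw',round(np.degrees(np.arctan2(A[1,1],A[0,1])),2),'down',A[:,0].round(3),'F',o['wrist_force'].round(2),'T',o['torque'].round(2),'op',round(o['opening'],4),'q',o['q'].round(1))
E
python3 -c "
from h import *
print(rel((.6045,-.261,.26),-7.8)); print(rel((.40,.2,.27),30))"
```

```text
([-28.7, -611.7, 655.6], [1.3931, -0.0, -0.0])
([-38.7, -236.3, 318.7], [0.7334, -0.0, -0.0])
```

Request:
apply_moves(
  rows=[
    [[-30,-306,328,0.7,0,0,1],[-30,-306,328,0.7,0,0,1],[-30,-306,328,0.7,0,0,1],[-30,-306,328,0.7,0,0,1],[-30,-306,328,0.7,0,0,1],[-30,-306,328,0.7,0,0,1],[-30,-306,328,0.7,0,0,1],[-30,-612,656,1.393,0,0,1],[-30,-612,656,1.393,0,0,1],[-30,-612,656,1.393,0,0,1],[-30,-612,656,1.393,0,0,1],[-30,-612,656,1.393,0,0,1],[-30,-612,656,1.393,0,0,1],[-30,-612,656,1.393,0,0,1],[-30,-612,656,1.393,0,0,1],[-30,-612,656,1.393,0,0,1],[-30,-612,656,1.393,0,0,1],[-30,-612,656,1.393,0,0,1],[-30,-612,656,1.393,0,0,1],[-30,-612,656,1.393,0,0,1]],
  ],
)

```text
time: 3.5
ee_pos: [0.605, -0.2624, 0.2594]
tcp_rot: [-108.1, 89.8, 154.0]
wrist_force: [-0.4, 0.0, -0.5]
opening: 0.0856
```

```bash
python3 - <<'E'
from h import *
st()
p=cams.camera('wrist'); save(p,'w1.png'); np.savez('pics/w1.npz',**{k:v for k,v in p.items()})
print(p['eye'],p['attitude'])
E
```

```text
t 3.5 pos [ 0.605  -0.2624  0.2594] yyaw -7.88 down [-0.002  0.001 -1.   ] F [-0.38  0.01 -0.54] T [0.01 0.07 0.01] op 0.0856 q [-23.5  22.4  34.  101.8   0.   74.4]
[ 0.61392873 -0.19398551  0.40166962] [-15.78988591   0.10588545  -7.84351205]
```

View pics/w1.png

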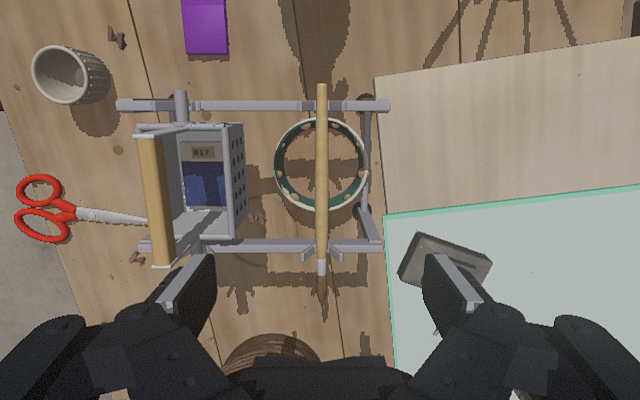

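```bash
python3 - <<'E'
from h import *
p=load('w1'); W=cloud(p); 
crop(p,'w1c.png',(250,75,400,295),2.7)
for v in (85,90,120,150,180,210,230,255): 
    r=W[v,300:345]; k=(r[:,2]>.105)&(r[:,2]<.15)
    print(v,(np.where(k)[0]+300)[[0,-1]] if k.any() else '',r[k].mean(0).round(4) if k.any() else '')
# rails: points z .11-.135, away from brush
th=np.radians(-7.85); ex=np.array([np.cos(th),np.sin(th)]); ey=np.array([-ex[1],ex[0]])
c0=np.array([.6045,-.261])
D=W[...,:2]-c0; a=D@ex; b=D@ey; z=W[...,2]
for sgn in(1,-1):
    m=(abs(b-sgn*.062)<.012)&(a>-.045)&(a<.045)&(z>.09)&(z<.15)
    for lo in np.arange(-.045,.045,.006):
        k=m&(a>=lo)&(a<lo+.006)
        if k.sum()>3: print(sgn,round(lo,3),k.sum(),'z',np.percentile(z[k],[10,50,90]).round(4),'b',b[k].mean().round(4))
# first basket bar
px=p['pixels'].astype(float); wood=(px[...,0]-px[...,2])>35
m=wood&(z>.165)&(z<.2); P=np.stack([a[m],b[m],z[m]],-1); print('bar',P.min(0),P.max(0),np.median(P,0),len(P))
k=P[:,2]>.182
print(np.polyfit(P[k,1],P[k,0],1))
E
```

```text
85 [317 327] [ 0.6169 -0.1836  0.1232]
90 [317 327] [ 0.6165 -0.1873  0.1235]
120 [316 327] [ 0.6131 -0.2094  0.1241]
150 [315 328] [ 0.6099 -0.2325  0.1241]
180 [315 328] [ 0.6066 -0.2567  0.1247]
210 [315 328] [ 0.6032 -0.2821  0.1247]
230 [315 327] [ 0.6003 -0.2998  0.1245]
255 [300 343] [ 0.5979 -0.3216  0.1271]
1 -0.045 78 z [0.1133 0.1143 0.1154] b 0.0634
1 -0.039 87 z [0.1134 0.1142 0.1152] b 0.0635
1 -0.033 77 z [0.1134 0.1144 0.1152] b 0.0635
1 -0.027 88 z [0.1135 0.1143 0.1153] b 0.0635
1 -0.021 66 z [0.1134 0.1149 0.1315] b 0.0636
1 -0.015 95 z [0.1243 0.1288 0.1321] b 0.0636
1 -0.009 81 z [0.1139 0.1182 0.1221] b 0.0637
1 -0.003 255 z [0.122  0.1243 0.1255] b 0.0619
1 0.003 174 z [0.1148 0.123  0.1248] b 0.0626
1 0.009 87 z [0.119  0.1237 0.1278] b 0.0636
1 0.015 76 z [0.1291 0.1312 0.1324] b 0.0638
1 0.021 77 z [0.1132 0.1143 0.1154] b 0.0634
1 0.027 83 z [0.1134 0.1144 0.1155] b 0.0636
1 0.033 80 z [0.1135 0.1144 0.1152] b 0.0634
1 0.039 98 z [0.1088 0.1143 0.1152] b 0.0637
-1 -0.045 99 z [0.1031 0.1135 0.115 ] b -0.0588
-1 -0.039 96 z [0.1024 0.1137 0.1151] b -0.0586
-1 -0.033 103 z [0.1027 0.1138 0.1149] b -0.0587
-1 -0.027 102 z [0.1031 0.1137 0.1151] b -0.0587
-1 -0.021 106 z [0.103  0.114  0.1302] b -0.0586
-1 -0.015 152 z [0.1048 0.124  0.1314] b -0.0583
-1 -0.009 108 z [0.1033 0.1153 0.122 ] b -0.0581
-1 -0.003 174 z [0.1229 0.1244 0.1255] b -0.0619
-1 0.003 111 z [0.1121 0.1225 0.1242] b -0.0604
-1 0.009 136 z [0.104  0.1188 0.1271] b -0.0583
-1 0.015 139 z [0.1037 0.1148 0.1318] b -0.0584
-1 0.021 93 z [0.1026 0.1137 0.1151] b -0.0587
-1 0.027 103 z [0.1025 0.1136 0.1148] b -0.0587
-1 0.033 101 z [0.1028 0.1138 0.1151] b -0.0586
-1 0.039 108 z [0.1004 0.1133 0.1151] b -0.0584
bar [-0.11569808 -0.04237033  0.17299117] [-0.10271277  0.044752    0.18616741] [-0.10823023  0.00425603  0.18398735] 2256
[ 0.0003101  -0.10859181]
```

View pics/w1c.png

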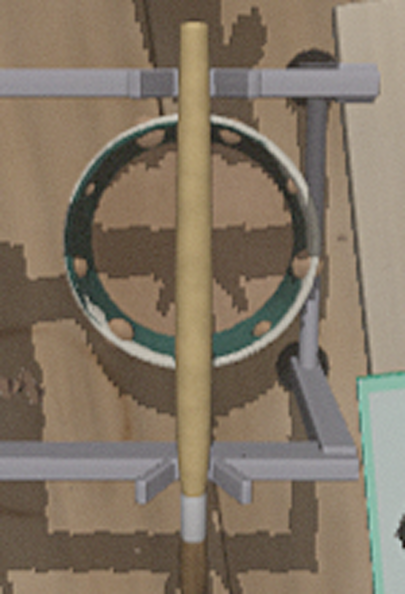

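Request:
apply_moves(
  rows=[
    [[40,0.7,-2.5,0,0,0,0.6],[80,0.7,-2.5,0,0,0,0.6],[115,0.7,-2.5,0,0,0,0.6],[140,0.7,-2.5,0,0,0,0.6],[152,0.7,-2.5,0,0,0,0.6],[157,0.7,-2.5,0,0,0,0.6],[157,0.7,-2.5,0,0,0,0.6],[157,0.7,-2.5,0,0,0,0.05],[157,0.7,-2.5,0,0,0,0.05],[157,0.7,-2.5,0,0,0,0.05],[157,0.7,-2.5,0,0,0,0.05],[157,0.7,-2.5,0,0,0,0.05],[157,0.7,-2.5,0,0,0,0.05],[157,0.7,-2.5,0,0,0,0.05],[157,0.7,-2.5,0,0,0,0.05]],
  ],
  newtons=30,
)

```text
time: 5.05
ee_pos: [0.6064, -0.2593, 0.1051]
tcp_rot: [87.2, 89.9, -10.6]
wrist_force: [1.9, 0.2, 5.8]
opening: 0.011
```

Request:
apply_moves(
  rows=[
    [[-10,0,0,0,0,0,0.05],[-25,0,0,0,0,0,0.05],[-50,0,0,0,0,0,0.05],[-90,0,0,0,0,0,0.05],[-120,0,0,0,0,0,0.05],[-120,0,0,0,0,0,0.05]],
  ],
)

```text
time: 5.65
ee_pos: [0.6072, -0.2597, 0.2314]
tcp_rot: [76.2, 89.5, -21.7]
wrist_force: [-0.2, 0.0, 0.4]
opening: 0.0107
```

```bash
python3 - <<'E'
from h import *
st()
p=cams.camera('wrist'); save(p,'w2.png')
print(rel((.463,.056,.18),-7.8),rel((.463,.056,.025),-7.8))
E
```

```text
t 5.65 pos [ 0.6072 -0.2597  0.2314] yyaw -7.82 down [ 0.008 -0.003 -1.   ] F [-0.18  0.02  0.37] T [-0.03 -0.01 -0.03] op 0.0107 q [-23.2  20.6  28.5  97.4   0.   74.7]
([47.1, -185.8, -293.1], [-0.0004, 0.0014, -0.006]) ([202.1, -186.7, -293.3], [-0.0004, 0.0014, -0.006])
```

View pics/w2.png

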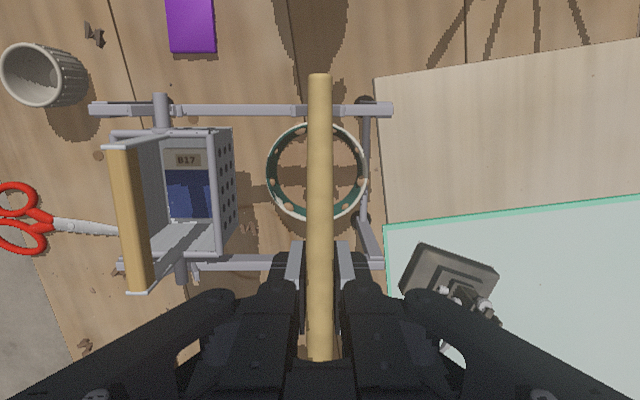

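Request:
apply_moves(
  rows=[
    [[-5,-40,-20,0,0,0,0.05],[-5,-80,-40,0,0,0,0.05],[-5,-120,-60,0,0,0,0.05],[-5,-156,-80,0,0,0,0.05],[-5,-165,-125,0,0,0,0.05],[-5,-172,-170,0,0,0,0.05],[-5,-178,-215,0,0,0,0.05],[0,-184,-260,0,0,-0.006,0.05],[20,-186,-293,0,0,-0.006,0.05],[60,-186,-293,0,0,-0.006,0.05],[100,-186,-293,0,0,-0.006,0.05],[140,-186,-293,0,0,-0.006,0.05],[170,-186,-293,0,0,-0.006,0.05],[190,-186,-293,0,0,-0.006,0.05],[200,-186,-293,0,0,-0.006,0.05],[200,-186,-293,0,0,-0.006,0.05],[200,-186,-293,0,0,-0.006,0.05]],
  ],
)

```text
time: 7.4
ee_pos: [0.464, 0.0556, 0.0279]
tcp_rot: [26.8, 89.9, -71.1]
wrist_force: [0.4, 0.3, 0.1]
opening: 0.0106
```

```bash
python3 - <<'E'
from h import *
st()
p=cams.camera('wrist'); save(p,'w3.png')
W=cloud(p); print(W[::20,320][:18].round(3))
E
```

```text
t 7.4 pos [0.464  0.0556 0.0279] yyaw -7.83 down [ 0.    -0.001 -1.   ] F [0.39 0.31 0.08] T [-0.01  0.01 -0.02] op 0.0106 q [ 6.900e+00 -5.300e+00 -2.270e+01  7.250e+01 -1.000e-01  1.047e+02]
[[ 0.479  0.166 -0.002]
 [ 0.478  0.157  0.001]
 [ 0.476  0.15  -0.001]
 [ 0.475  0.141 -0.002]
 [ 0.474  0.13   0.047]
 [ 0.473  0.124  0.048]
 [ 0.472  0.117  0.047]
 [ 0.471  0.111  0.048]
 [ 0.47   0.104  0.047]
 [ 0.469  0.097  0.048]
 [ 0.468  0.089  0.048]
 [ 0.467  0.082  0.049]
 [ 0.466  0.074  0.048]
 [ 0.465  0.065  0.048]
 [ 0.464  0.057  0.049]
 [ 0.463  0.048  0.048]
 [ 0.461  0.04   0.049]
 [ 0.46   0.03   0.049]]
```

View pics/w3.png

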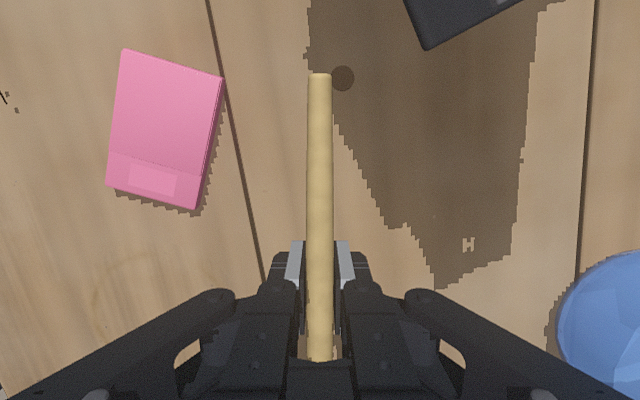

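Request:
apply_moves(
  rows=[
    [[12,0,0,0,0,0,0.05],[20,0,0,0,0,0,0.05],[25,0,0,0,0,0,0.05],[27,0,0,0,0,0,0.05],[27.5,0,0,0,0,0,0.05],[27.5,0,0,0,0,0,0.05]],
  ],
)

```text
time: 8.05
ee_pos: [0.4645, 0.0556, 0.0008]
tcp_rot: [60.0, 89.9, -37.8]
wrist_force: [0.9, 0.7, -0.8]
opening: 0.0112
```

Request:
apply_moves(
  rows=[
    [[0,0,0,0,0,0,0.16],[0,0,0,0,0,0,0.2],[0,0,0,0,0,0,0.3],[0,0,0,0,0,0,0.4],[0,0,0,0,0,0,0.4],[-10,0,0,0,0,0,0.4],[-30,0,0,0,0,0,0.4],[-70,0,0,0,0,0,0.4],[-120,0,0,0,0,0,0.6],[-170,0,0,0,0,0,1],[-220,0,0,0,0,0,1],[-250,0,0,0,0,0,1],[-250,0,0,0,0,0,1]],
  ],
)

```text
time: 9.35
ee_pos: [0.4653, 0.056, 0.2563]
tcp_rot: [96.4, 89.5, -1.5]
wrist_force: [0.1, 0.6, -0.3]
opening: 0.0855
```

```bash
python3 - <<'E'
from h import *
st()
p=cams.camera('wrist'); save(p,'w4.png')
# target: above tile basket with offset so the wrist camera sees it.
print(rel((.527,.229,.27),19.7),rel((.40,.15,.27),19.7))
E
```

```text
t 9.35 pos [0.4653 0.056  0.2563] yyaw -7.83 down [ 0.009 -0.    -1.   ] F [ 0.1   0.57 -0.34] T [ 0.02 -0.02 -0.05] op 0.0855 q [ 6.900e+00 -6.000e+00  2.000e+00  9.750e+01 -1.000e-01  1.047e+02]
([-16.2, 38.1, -179.9], [-0.4804, 0.0013, -0.0058]) ([-16.8, -76.9, -84.3], [-0.4804, 0.0013, -0.0058])
```

View pics/w4.png

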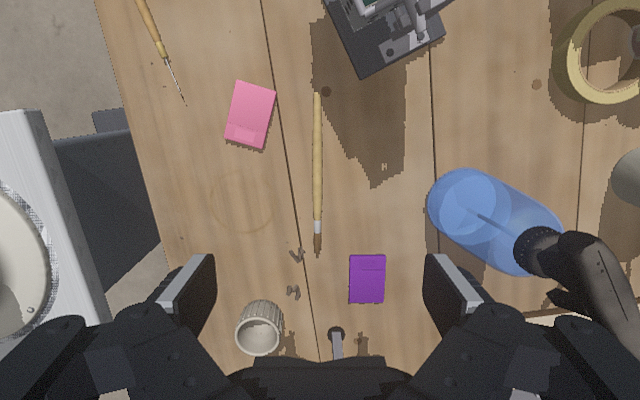

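Request:
apply_moves(
  rows=[
    [[-20,6,-30,-0.08,0,-0.006,1],[-26,12,-60,-0.16,0,-0.006,1],[-26,18,-90,-0.24,0,-0.006,1],[-26,24,-120,-0.32,0,-0.006,1],[-26,30,-150,-0.4,0,-0.006,1],[-26,38,-180,-0.48,0,-0.006,1],[-26,38,-180,-0.48,0,-0.006,1],[-26,38,-180,-0.48,0,-0.006,1],[-26,38,-180,-0.48,0,-0.006,1]],
  ],
)

```text
time: 10.3
ee_pos: [0.5265, 0.2285, 0.2795]
tcp_rot: [-48.2, 89.9, -118.6]
wrist_force: [0.4, -0.2, 0.8]
opening: 0.0853
```

```bash
python3 - <<'E'
from h import *
st()
p=cams.camera('wrist'); save(p,'w5.png'); np.savez('pics/w5.npz',**p)
W=cloud(p); z=W[...,2]
px=p['pixels'].astype(float); wood=(px[...,0]-px[...,2])>35
m=wood&(z>.175)&(z<.21); P=W[m]; print(len(P),np.percentile(P,[2,50,98],axis=0).round(4))
k=P[:,2]>np.percentile(P[:,2],60)-.004
T=P[k]; rect=cv2.minAreaRect((T[:,:2]*1000).astype(np.float32)); print('top rect',rect)
E
```

```text
t 10.3 pos [0.5265 0.2285 0.2795] yyaw 19.62 down [-0.001 -0.002 -1.   ] F [ 0.37 -0.23  0.77] T [-0.02 -0.03 -0.01] op 0.0853 q [ 2.350e+01  9.900e+00  2.100e+01  1.011e+02 -1.000e-01  9.390e+01]
2084 [[0.5126 0.1919 0.1915]
 [0.5283 0.2335 0.1941]
 [0.5456 0.2699 0.1955]]
top rect ((529.5139770507812, 230.3457794189453), (11.62328052520752, 86.65866088867188), 19.552095413208008)
```

View pics/w5.png

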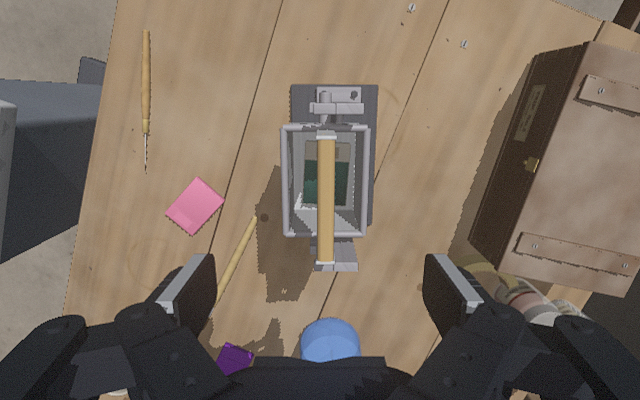

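```bash
python3 - <<'E'
from h import *
p=load('w5'); W=cloud(p); z=W[...,2]
th=np.radians(19.6); ex=np.array([np.cos(th),np.sin(th)]); ey=np.array([-ex[1],ex[0]])
c0=np.array([.5295,.2303]); D=W[...,:2]-c0; a=D@ex;b=D@ey
m=(abs(a)<.05)&(abs(b)<.05)&(z>.130)&(z<.142)
print('rim',m.sum(),np.percentile(a[m],[1,5,50,95,99]).round(4),np.percentile(b[m],[1,5,50,95,99]).round(4),np.median(z[m]))
for s in(1,-1):
    k=m&(s*a>.028)&(abs(b)<.03); print(s,'a edges',a[k].min().round(4),a[k].max().round(4),z[k].mean().round(4), k.sum())
# hook plate tops
m=(abs(abs(b)-.062)<.015)&(z>.14)&(z<.18)&(abs(a)<.05)
print('hood',[(s,np.percentile(a[m&(s*b>0)],[2,98]).round(4),np.percentile(b[m&(s*b>0)],[2,98]).round(4),np.median(z[m&(s*b>0)]).round(4)) for s in(1,-1)])
print(rel((.529,.2298,.168),19.6))
E
```

```text
rim 2658 [-0.0364 -0.0355 -0.0005  0.0358  0.0368] [-0.047  -0.0452  0.0076  0.0487  0.0495] 0.13675326755356235
1 a edges 0.031 0.0372 0.1364 532
-1 a edges -0.0368 -0.0306 0.1365 518
hood [(1, array([-0.008 ,  0.0263]), array([0.0592, 0.0666]), np.float64(0.1664)), (-1, array([-0.0076,  0.0264]), array([-0.0645, -0.0568]), np.float64(0.1657))]
([111.8, 2.9, -0.7], [0.0, 0.0013, 0.0009])
```

Request:
apply_moves(
  rows=[
    [[35,3.4,-0.7,0,0,0,1],[65,3.4,-0.7,0,0,0,1],[88,3.4,-0.7,0,0,0,1],[102,3.4,-0.7,0,0,0,1],[109,3.4,-0.7,0,0,0,1],[112,3.4,-0.7,0,0,0,0.8],[112,3.4,-0.7,0,0,0,0.6],[112,3.4,-0.7,0,0,0,0.4]],
  ],
  newtons=60,
)

```text
time: 11.15
ee_pos: [0.5299, 0.2301, 0.1689]
tcp_rot: [30.5, 89.9, -39.9]
wrist_force: [-0.4, -0.9, -0.1]
opening: 0.0438
```

```bash
python3 - <<'E'
from h import *
st()
p=cams.camera('wrist'); save(p,'w6.png'); np.savez('pics/w6.npz',**p)
W=cloud(p); z=W[...,2]
px=p['pixels'].astype(float); wood=(px[...,0]-px[...,2])>35
m=wood&(z>.175)&(z<.21); P=W[m]
o=get_obs();A=R.from_euler('xyz',o['tcp_rot'],degrees=True)
Q=A.inv().apply(P-o['ee_pos']); print(len(P),np.percentile(Q,[2,50,98],axis=0).round(4))
E
```

```text
t 11.15 pos [0.5299 0.2301 0.1689] yyaw 19.59 down [ 0.001 -0.001 -1.   ] F [-0.41 -0.88 -0.08] T [-0.02  0.03 -0.01] op 0.0438 q [23.5  7.9  6.4 88.4 -0.1 93.9]
5674 [[-0.0266 -0.0059 -0.0429]
 [-0.0254 -0.0004 -0.0107]
 [-0.0229  0.0053  0.0298]]
```

View pics/w6.png

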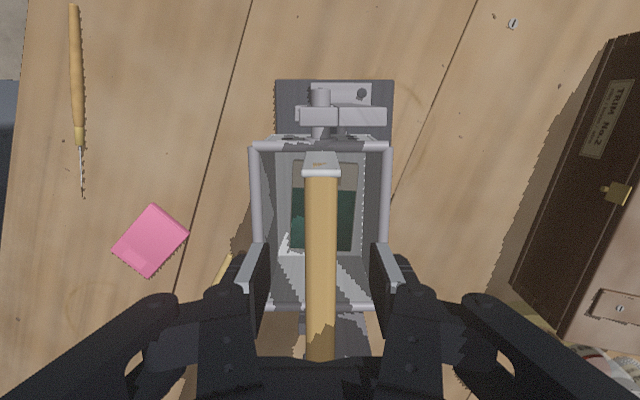

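Request:
apply_moves(
  rows=[
    [[0,-0.3,0,0,0,0,0.3],[0,-0.3,0,0,0,0,0.22],[0,-0.3,0,0,0,0,0.16],[0,-0.3,0,0,0,0,0.1],[0,-0.3,0,0,0,0,0.05],[0,-0.3,0,0,0,0,0.05],[0,-0.3,0,0,0,0,0.05],[0,-0.3,0,0,0,0,0.05],[0,-0.3,0,0,0,0,0.05]],
  ],
  newtons=60,
)

```text
time: 12.1
ee_pos: [0.5298, 0.2301, 0.1692]
tcp_rot: [50.6, 89.9, -19.8]
wrist_force: [1.2, 0.7, 5.7]
opening: 0.0112
```

```bash
python3 -c "
from h import *
st()"
```

```text
t 12.1 pos [0.5298 0.2301 0.1692] yyaw 19.6 down [ 0.002 -0.001 -1.   ] F [1.22 0.67 5.69] T [ 0.22 -0.39  0.02] op 0.0112 q [23.5  7.9  6.3 88.4 -0.1 93.9]
```

Request:
apply_moves(
  rows=[
    [[-2,0,0,0,0,0,0.05],[-5,0,0,0,0,0,0.05],[-8,0,0,0,0,0,0.05],[-11,0,0,0,0,0,0.05],[-14,0,0,0,0,0,0.05],[-16,0,0,0,0,0,0.05],[-16,0,0,0,0,0,0.05],[-16,0,0,0,0,0,0.05]],
  ],
)

```text
time: 12.9
ee_pos: [0.5297, 0.2301, 0.1851]
tcp_rot: [49.1, 89.9, -21.3]
wrist_force: [-0.7, -0.6, -4.4]
opening: 0.011
```

```bash
python3 - <<'E'
from h import *
st()
p=cams.camera('wrist'); save(p,'w7.png'); np.savez('pics/w7.npz',**p)
s=cams.camera('scene'); crop(s,'s7.png',(205,120,310,230),6)
st()
E
```

```text
t 12.9 pos [0.5297 0.2301 0.1851] yyaw 19.6 down [ 0.002 -0.001 -1.   ] F [-0.67 -0.61 -4.38] T [-0.01  0.01  0.05] op 0.011 q [23.5  8.   8.2 90.2 -0.1 93.9]
t 13.0 pos [0.5297 0.2301 0.185 ] yyaw 19.6 down [ 0.001 -0.001 -1.   ] F [-0.7  -0.21 -3.68] T [-0.04  0.    0.03] op 0.0109 q [23.5  8.   8.2 90.2 -0.1 93.9]
```

View pics/w7.png

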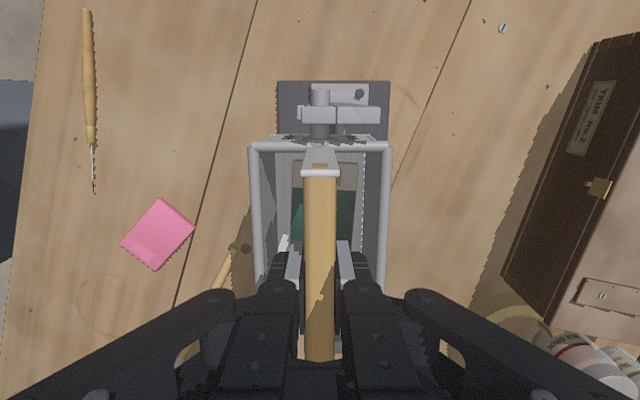

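View pics/s7.png

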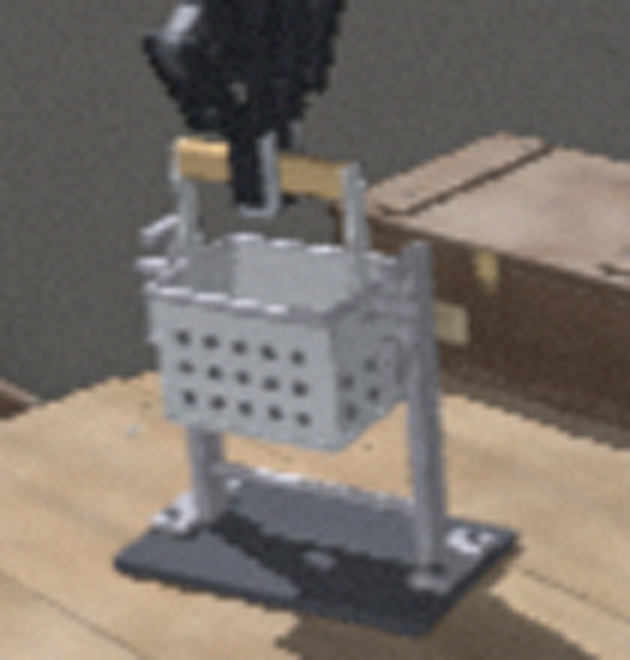

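Request:
apply_moves(
  rows=[
    [[0,-4,0,0,0,0,0.05],[0,-10,0,0,0,0,0.05],[0,-17,0,0,0,0,0.05],[0,-24,0,0,0,0,0.05],[0,-30,0,0,0,0,0.05],[0,-34,0,0,0,0,0.05],[0,-35,0,0,0,0,0.05],[0,-35,0,0,0,0,0.05]],
  ],
)

```text
time: 13.8
ee_pos: [0.4966, 0.2184, 0.1851]
tcp_rot: [52.5, 89.9, -17.9]
wrist_force: [1.1, 0.1, -4.0]
opening: 0.0111
```

```bash
python3 - <<'E'
from h import *
st()
E
```

```text
t 13.8 pos [0.4966 0.2184 0.1851] yyaw 19.6 down [ 0.002 -0.001 -1.   ] F [ 1.15  0.12 -4.  ] T [ 0.   -0.04 -0.05] op 0.0111 q [23.8  3.1  3.  89.8 -0.1 94.2]
```

Request:
apply_moves(
  rows=[
    [[-6,0,0,0,0,0,0.05],[-18,0,0,0,0,0,0.05],[-36,0,0,0,0,0,0.05],[-58,0,0,0,0,0,0.05],[-82,0,0,0,0,0,0.05],[-106,0,0,0,0,0,0.05],[-128,0,0,0,0,0,0.05],[-146,0,0,0,0,0,0.05],[-157,0,0,0,0,0,0.05],[-162,0,0,0,0,0,0.05],[-162,0,0,0,0,0,0.05]],
  ],
)

```text
time: 14.9
ee_pos: [0.4966, 0.2186, 0.3481]
tcp_rot: [70.8, 89.8, 0.4]
wrist_force: [-0.5, -0.7, -3.7]
opening: 0.011
```

```bash
python3 - <<'E'
from h import *
st()
p=cams.camera('wrist'); save(p,'w8.png')
o=get_obs()
P0=np.array([o['ee_pos'][0],o['ee_pos'][1]]);P1=np.array([.44,-.02]);P2=np.array([.5,-.16])
for q,yy in((P1,6),(P2,0),((.6057,-.2598),-7.85)): print(rel((*q,.347),yy))
E
```

```text
t 14.9 pos [0.4966 0.2186 0.3481] yyaw 19.6 down [ 0.003  0.    -1.   ] F [-0.53 -0.72 -3.7 ] T [ 0.03  0.03 -0.02] op 0.011 q [ 2.380e+01  8.500e+00  2.740e+01  1.087e+02 -1.000e-01  9.420e+01]
([0.2, -133.3, 205.8], [0.2374, 0.0008, -0.0019])
([0.4, -123.8, 357.8], [0.3422, 0.0007, -0.0019])
([0.6, -57.7, 487.3], [0.4792, 0.0006, -0.002])
```

View pics/w8.png

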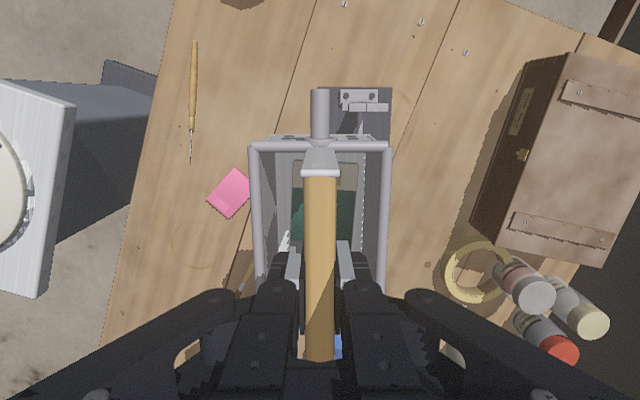

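Request:
apply_moves(
  rows=[
    [[0,-3,5,0.005,0,0,0.05],[0,-12,18,0.02,0,0,0.05],[0,-26,40,0.045,0,0,0.05],[0,-45,68,0.08,0,0,0.05],[0,-66,100,0.115,0,0,0.05],[0,-87,133,0.15,0,0,0.05],[0,-106,165,0.19,0,0,0.05],[0,-120,197,0.22,0,0,0.05],[0,-128,229,0.25,0,0,0.05],[0,-131,261,0.275,0,0,0.05],[0,-130,292,0.3,0,0,0.05],[0,-127,322,0.32,0,0,0.05],[0,-122,351,0.34,0,0,0.05],[0,-113,378,0.365,0,0,0.05],[0,-103,404,0.39,0,0,0.05],[0,-92,428,0.415,0,0,0.05],[0,-81,450,0.44,0,0,0.05],[0,-70,468,0.46,0,0,0.05],[0,-62,480,0.473,0,0,0.05],[0,-58,487,0.479,0,0,0.05]],
  ],
)

```text
time: 16.95
ee_pos: [0.605, -0.2613, 0.3466]
tcp_rot: [99.9, 90.0, 1.9]
wrist_force: [-0.1, -0.6, -4.4]
opening: 0.0109
```

```bash
python3 - <<'E'
from h import *
st()
p=cams.camera('wrist'); save(p,'w9.png'); np.savez('pics/w9.npz',**p)
t=cams.camera('top'); crop(t,'t9.png',(300,80,500,300),3)
s=cams.camera('scene'); crop(s,'s9.png',(300,100,500,330),3)
W=cloud(p); z=W[...,2]; px=p['pixels'].astype(float); wood=(px[...,0]-px[...,2])>35
o=get_obs();A=R.from_euler('xyz',o['tcp_rot'],degrees=True)
Q=A.inv().apply((W-o['ee_pos']).reshape(-1,3)).reshape(W.shape)
m=wood&(abs(Q[...,0]+.019)<.015)&(abs(Q[...,1])<.03); print('bar in tool',np.percentile(Q[m],[2,50,98],axis=0).round(4))
m=(Q[...,0]>.02)&(Q[...,0]<.045)&(abs(Q[...,1])<.05)
for s_ in(1,-1):
    k=m&(s_*Q[...,1]>.025)&(Q[...,0]<.036); print(s_,Q[k].mean(0).round(4),Q[k].min(0).round(4),Q[k].max(0).round(4),k.sum())
print(rel((.6057,-.2598,.347),-7.85))
E
```

```text
t 16.95 pos [ 0.605  -0.2613  0.3466] yyaw -7.97 down [ 0.  0. -1.] F [-0.12 -0.56 -4.45] T [-0.02 -0.02 -0.01] op 0.0109 q [-23.4  28.6  53.  114.4   0.   74.6]
bar in tool [[-0.0259 -0.0057 -0.0416]
 [-0.0246 -0.0004 -0.01  ]
 [-0.0225  0.0052  0.0311]]
1 [ 0.0329  0.0331 -0.0127] [ 0.0305  0.025  -0.0488] [0.036  0.0372 0.0376] 1797
-1 [ 0.033  -0.0331 -0.0129] [ 0.0305 -0.037  -0.0489] [ 0.036  -0.025   0.0372] 1778
([-0.0, 1.0, -0.9], [-0.0011, -0.0001, -0.0006])
```

View pics/w9.png

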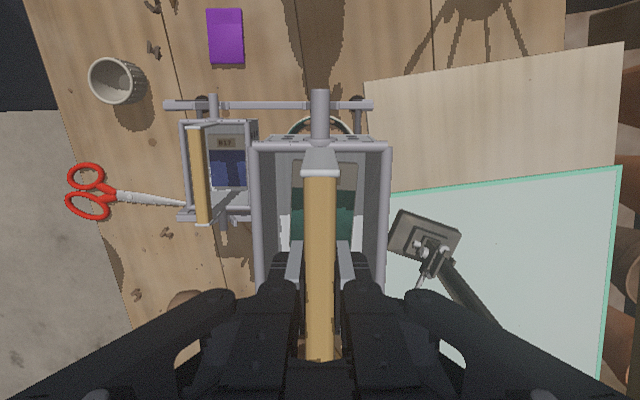

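View pics/s9.png

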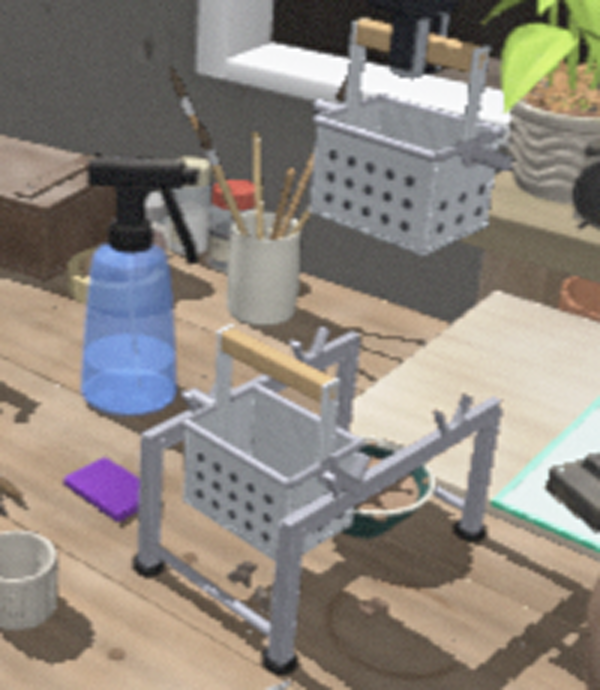

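View pics/t9.png

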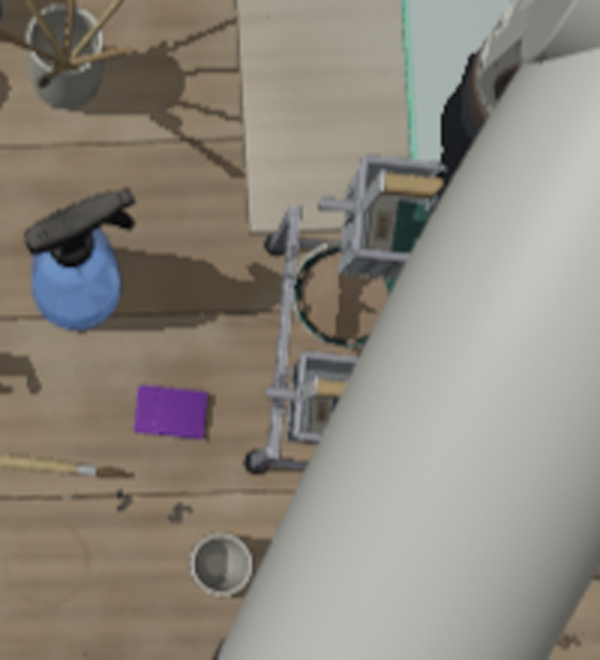

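Request:
apply_moves(
  rows=[
    [[6,1,-0.9,-0.001,0,0,0.05],[18,1,-0.9,-0.001,0,0,0.05],[36,1,-0.9,-0.001,0,0,0.05],[58,1,-0.9,-0.001,0,0,0.05],[80,1,-0.9,-0.001,0,0,0.05],[102,1,-0.9,-0.001,0,0,0.05],[124,1,-0.9,-0.001,0,0,0.05],[143,1,-0.9,-0.001,0,0,0.05],[157,1,-0.9,-0.001,0,0,0.05],[166,1,-0.9,-0.001,0,0,0.05],[170,1,-0.9,-0.001,0,0,0.05],[170,1,-0.9,-0.001,0,0,0.05]],
  ],
)

```text
time: 18.3
ee_pos: [0.6055, -0.2596, 0.177]
tcp_rot: [108.0, 90.0, 10.1]
wrist_force: [0.9, -0.1, -4.3]
opening: 0.0111
```

```bash
python3 - <<'E'
from h import *
st()
p=cams.camera('wrist'); save(p,'w10.png'); np.savez('pics/w10.npz',**p)
s=cams.camera('scene'); crop(s,'s10.png',(330,140,480,320),4)
E
```

```text
t 18.3 pos [ 0.6055 -0.2596  0.177 ] yyaw -7.85 down [ 0.001  0.    -1.   ] F [ 0.89 -0.14 -4.34] T [-0.03  0.01  0.  ] op 0.0111 q [-23.2  19.6  21.2  91.6   0.   74.6]
```

View pics/w10.png

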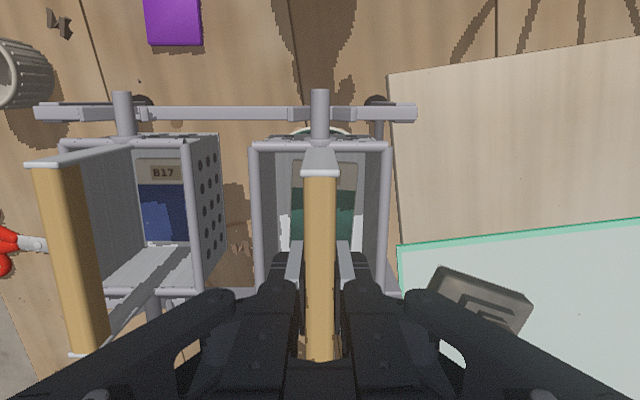

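View pics/s10.png

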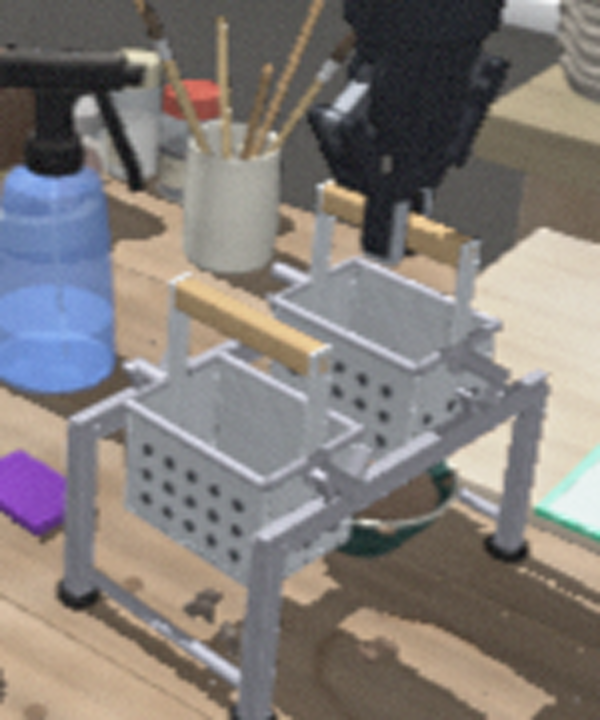

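Request:
apply_moves(
  rows=[
    [[2,0,0,0,0,0,0.05],[5,0,0,0,0,0,0.05],[8,0,0,0,0,0,0.05],[11,0,0,0,0,0,0.05],[13.5,0,0,0,0,0,0.05],[15.5,0,0,0,0,0,0.05],[16.5,0,0,0,0,0,0.05],[16.5,0,0,0,0,0,0.05]],
  ],
)

```text
time: 19.2
ee_pos: [0.6059, -0.2598, 0.1612]
tcp_rot: [85.1, 89.9, -12.8]
wrist_force: [0.3, -0.2, -3.4]
opening: 0.0106
```

```bash
python3 -c "
from h import *
st()"
```

```text
t 19.2 pos [ 0.6059 -0.2598  0.1612] yyaw -7.85 down [ 0.002 -0.    -1.   ] F [ 0.32 -0.24 -3.41] T [-0.   -0.01 -0.04] op 0.0106 q [-23.2  19.4  19.2  89.7   0.   74.6]
```

Request:
apply_moves(
  rows=[
    [[0.5,0,0,0,0,0,0.05],[1,0,0,0,0,0,0.05],[1.5,0,0,0,0,0,0.05],[2,0,0,0,0,0,0.05],[2,0,0,0,0,0,0.05],[2,0,0,0,0,0,0.05]],
  ],
)

```text
time: 19.8
ee_pos: [0.606, -0.2598, 0.1593]
tcp_rot: [85.6, 89.9, -12.3]
wrist_force: [-1.1, 0.6, -2.8]
opening: 0.0108
```

```bash
python3 -c "
from h import *
st()"
```

```text
t 19.8 pos [ 0.606  -0.2598  0.1593] yyaw -7.85 down [ 0.002 -0.    -1.   ] F [-1.08  0.64 -2.84] T [ 0.06  0.01 -0.08] op 0.0108 q [-23.2  19.4  19.   89.5   0.   74.6]
```

Request:
apply_moves(
  rows=[
    [[0.5,0,0,0,0,0,0.05],[1,0,0,0,0,0,0.05],[1,0,0,0,0,0,0.05],[1,0,0,0,0,0,0.05]],
  ],
)

```text
time: 20.2
ee_pos: [0.6061, -0.2599, 0.1592]
tcp_rot: [81.2, 89.8, -16.7]
wrist_force: [-1.8, 1.0, 5.9]
opening: 0.0109
```

```bash
python3 -c "
from h import *
st()
p=cams.camera('wrist');save(p,'w11.png');st()"
```

```text
t 20.2 pos [ 0.6061 -0.2599  0.1592] yyaw -7.85 down [ 0.003 -0.001 -1.   ] F [-1.78  0.98  5.92] T [ 0.2   0.46 -0.03] op 0.0109 q [-23.2  19.3  18.9  89.4   0.   74.6]
t 20.25 pos [ 0.6061 -0.2599  0.1592] yyaw -7.85 down [ 0.003 -0.001 -1.   ] F [-0.85  1.03  5.45] T [0.21 0.45 0.  ] op 0.0108 q [-23.2  19.3  18.9  89.4   0.   74.6]
```

Request:
apply_moves(
  rows=[
    [[-0.4,0,0,0,0,0,0.05],[-0.4,0,0,0,0,0,0.05],[-0.4,0,0,0,0,0,0.05]],
  ],
  newtons=20,
)

```text
time: 20.55
ee_pos: [0.6062, -0.2598, 0.1593]
tcp_rot: [81.9, 89.8, -16.0]
wrist_force: [0.0, 0.3, -0.7]
opening: 0.0109
```

```bash
python3 -c "
from h import *
st()"
```

```text
t 20.55 pos [ 0.6062 -0.2598  0.1593] yyaw -7.85 down [ 0.003 -0.001 -1.   ] F [ 0.02  0.25 -0.7 ] T [ 0.08  0.12 -0.02] op 0.0109 q [-23.2  19.4  18.9  89.4   0.   74.6]
```

Request:
apply_moves(
  rows=[
    [[0,0,0,0,0,0,0.14],[0,0,0,0,0,0,0.16],[0,0,0,0,0,0,0.18],[0,0,0,0,0,0,0.22],[0,0,0,0,0,0,0.28],[0,0,0,0,0,0,0.36],[0,0,0,0,0,0,0.45],[0,0,0,0,0,0,0.5],[0,0,0,0,0,0,0.5]],
  ],
)

```text
time: 21.45
ee_pos: [0.6062, -0.2599, 0.1593]
tcp_rot: [81.7, 89.8, -16.2]
wrist_force: [0.6, 1.0, -0.3]
opening: 0.0427
```

```bash
python3 -c "
from h import *
st()
p=cams.camera('wrist');save(p,'w12.png')
s=cams.camera('scene'); crop(s,'s12.png',(330,140,480,320),4)"
```

```text
t 21.45 pos [ 0.6062 -0.2599  0.1593] yyaw -7.85 down [ 0.003 -0.001 -1.   ] F [ 0.61  0.96 -0.33] T [ 0.01  0.03 -0.02] op 0.0427 q [-23.2  19.4  18.9  89.4   0.   74.6]
```

View pics/w12.png

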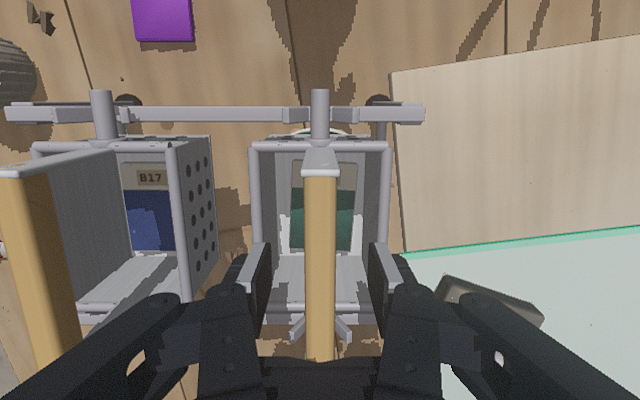

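View pics/s12.png

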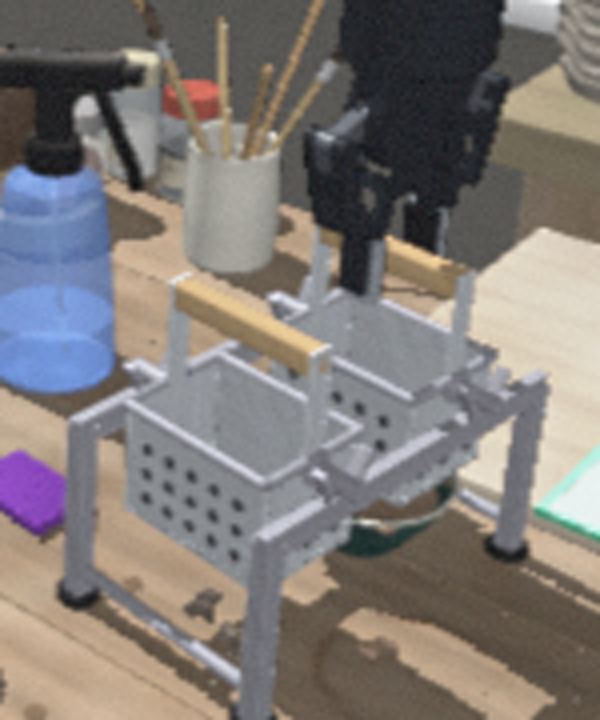

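Request:
apply_moves(
  rows=[
    [[-5,0,0,0,0,0,0.5],[-15,0,0,0,0,0,0.5],[-30,0,0,0,0,0,0.5],[-60,0,0,0,0,0,0.5],[-100,0,0,0,0,0,0.5],[-140,0,0,0,0,0,0.5],[-140,-40,0,0,0,0,0.5],[-140,-80,-30,0,0,0,0.5],[-140,-120,-70,0,0,0,0.5],[-140,-150,-110,0,0,0,0.5],[-140,-180,-150,0,0,0,0.5],[-140,-200,-190,0,0,0,0.5],[-140,-220,-230,0,0,0,0.5],[-140,-230,-260,0,0,0,0.5],[-140,-230,-280,0,0,0,0.5],[-140,-230,-280,0,0,0,0.5]],
  ],
)

```text
time: 23.15
ee_pos: [0.416, 0.0509, 0.2997]
tcp_rot: [95.8, 89.8, -1.8]
wrist_force: [0.6, 0.2, -0.3]
opening: 0.0429
```

```bash
python3 - <<'E'
from h import *
st()
t=cams.camera('top'); save(t,'t13.png'); crop(t,'t13c.png',(375,140,465,250),5)
s=cams.camera('scene'); crop(s,'s13.png',(130,120,480,330),2.2); np.savez('pics/s13.npz',**s)
W=cloud(t); z=W[...,2]; px=t['pixels'].astype(float); wood=(px[...,0]-px[...,2])>35
for c in((.606,-.26),(.497,-.246)):
    m=wood&(abs(W[...,0]-c[0])<.04)&(abs(W[...,1]-c[1])<.06)&(z>.165)&(z<.2); P=W[m]
    print(len(P),P.mean(0).round(4),np.percentile(P[:,2],90).round(4),cv2.minAreaRect((P[:,:2]*1000).astype(np.float32)))
E
```

```text
t 23.15 pos [0.416  0.0509 0.2997] yyaw -7.67 down [ 0.004 -0.    -1.   ] F [ 0.64  0.17 -0.32] T [-0.05 -0.   -0.02] op 0.0429 q [  7.  -10.8   2.7 103.3  -0.  104.7]
182 [ 0.6047 -0.2615  0.1839] 0.1873 ((605.6227416992188, -261.88104248046875), (85.42485809326172, 11.679347038269043), 81.9907455444336)
174 [ 0.4952 -0.2467  0.1836] 0.1869 ((495.9915771484375, -246.8021697998047), (82.915771484375, 10.425557136535645), 82.15885162353516)
```

View pics/t13.png

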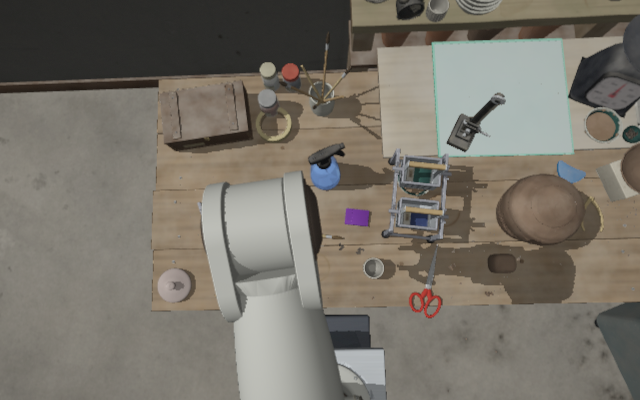

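View pics/t13c.png

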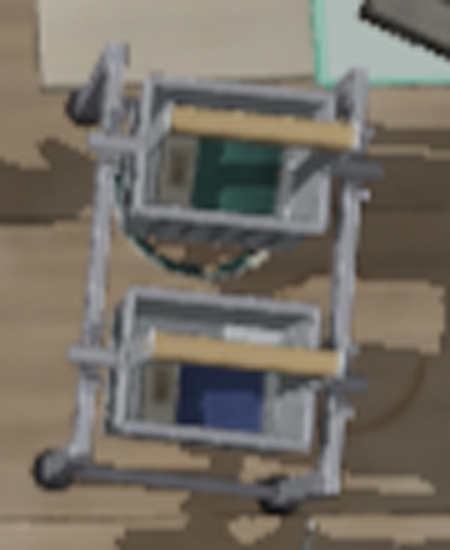

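View pics/s13.png

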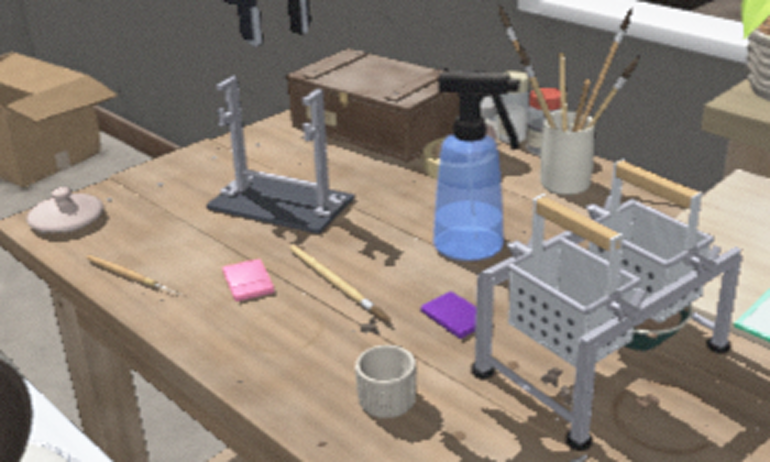

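```bash
python3 -c "
from h import *
print(bot.job_done()); st()"
```

```text
the job is handed in; nothing more can be done
None
the job is handed in; nothing more can be done
```

The job is done and handed in at about 23 s of the 69 s allowed.

- **Brush:** I took the brush off the free place, which was the far one, and laid it on the open table near (0.46, 0.04). The fingertips touched the table first, so the brush dropped about 1 cm on release. It landed flat and straight.
- **Basket:** I gripped the basket by its bar, raised it 16 mm and drew it 35 mm out from under the hoods. I then lifted it and carried it clear of the spray bottle and first basket to the far place. The wrist force stayed within about 6 N at every reading. On seating, the basket was briefly pressed with about 6 N upward on the wrist, which I eased to about 0 before opening slowly.

**Last checks:** The top and scene pictures show the basket hanging level in the far notches. Its bar top is at 187.3 mm, against 186.9 mm for the first basket, the two bars are parallel, and they sit 111 mm apart (110 mm nominal). Both tiles are in their baskets. The brush is on the table away from the rack, and the bottle, pot and first basket are where they were. The gripper was clear of everything. No check failed or disagreed beyond 1–2 mm of camera calibration.

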